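# Clamp a two-part plaster mould

### The job

Stand the upright two-part plaster mould in the green clamp, on its bed between the fixed jaw and the screw's pad with its seam parallel to the jaw faces, and let go of it. Then wind the red crank handle clockwise until the pad has pushed the mould against the jaw, closed its seam and holds it snug by feel - firm, but never so hard that the plaster cracks - and let go of the handle. Leave everything else on the table where it is.

Things in the scene. Friction and masses are not known exactly. Their poses are not given: they have to be found in the camera images.
- mould: the work: upright off-white plaster block of two halves, 56 (its x) x 60 to 67.5 (y, seam shut; castings differ, not measured) x 90 tall, 0.35 to 0.7 kg, dark pour hole on top. Origin: underside, middle of the seam. Seam: the plane y = 0; half A is y -30..0, half B (30 to 37.5 thick) slides on keys along +y. Alike both ways round (a half turn about z is equally good). Grasp from above across its x faces.
- seam (a point): middle of half A's seam face, 45 above the mould's origin, axes as the mould's. Half B starts 1 to 4 mm away from it towards the mould's +y, by an amount not measured; about 6 N closes the seam.
- clamp: green bench clamp, fixed to the table. Origin: on the table under the middle of its bed; z up, y along the screw from the crank end to the fixed jaw. Bed: 120 (x) x 180 (y), top at z = 20. Nut block: y -95 to -72, 60 wide, top at z = 105. Screw axis: parallel to y at x = 0, z = 85. The sides (x) are open. The mould's origin ends at about x = 0, y = +7 to +15, z = 20.
- jaw (a point): middle of the fixed jaw's face, in the clamp's frame at x = 0, y = +45, z = 67. The jaw is 80 wide (x), 30 thick, top at z = 115. Axes as the clamp's.
- ram: rubber-faced steel pad with the screw; slides along the clamp's y and faces the fixed jaw. Pad 50 (x) x 60 (z) x 12 thick. Origin: centre of its pressing face; axes as the clamp's. Starts 82 to 93 mm from the jaw face; 25 mm per crank turn (4 mm per rad) towards the jaw. When let go the screw holds up to 50 N of pad force; anything tighter eases back to that.
- crank (a joint): crank angle (rad), 0 = handle straight above the screw axis; starts at 0.5 to 3.2 and grows as the clamp closes (clockwise seen from the crank end, looking along the clamp's +y). Handle at x = 40 sin, z = 85 + 40 cos (mm) in the clamp's frame. Unloaded, the thread drags with 0.2 N m (5 N at the handle, along its path).
- handle (a point): middle of the red crank handle: round bar, diameter 16, length 52, parallel to the clamp's y, spins freely on its pin, 40 mm off the screw axis, 126 mm behind the pad face (to -y); moves along y with the pad. The steel crank arm starts 29 mm from that middle on the pad's side. Pinch it from above, fingers either side of the bar, at any crank angle.
- pad_mid (a point): middle of the pad, 2 mm behind its face. Its feel: turning takes 5 N at the handle along its path (drag) plus 0.1 N per N of pad force. Pushing the mould and shutting the seam add under 2 N; then pad force grows about 200 N per rad. Snug = 35 to 140 N of pad force, 8.5 to 19 N at the handle (aim for 12); above 140 N the plaster cracks. At rest the reading can drop by up to the drag.
- jar: bystander: grey slip jar with white lid, diameter 70, 100 tall; leave it alone. Origin: centre of its underside
- slab: bystander: flat plaster slab mould, 90 x 140 x 25; leave it alone. Origin: centre of its underside
- cup: bystander: unglazed cup, mouth diameter 76, 70 tall; leave it alone. Origin: centre of its underside
- finial: bystander: turned bisque ornament, diameter 60, 62 tall; leave it alone. Origin: centre of its underside
- rib: bystander: wooden spatula, 200 long; leave it alone. Origin: centre of its underside
- brush: bystander: brush, 180 long; leave it alone. Origin: centre of its underside
Not all that is in view belongs to the job. What is shaped like the mould but blue or purple is not meant.

How it is judged:
On the way, in this order (a step that is already met when the one before it is completed fails the run):
1. the mould stands in the clamp on its bed, between jaw and pad, square to them and released, not yet clamped (x of mould in the frame of clamp between -0.015 and 0.015 m and y of mould in the frame of clamp between -0.035 and 0.03 m and z of mould in the frame of clamp between 0.015 and 0.025 m and angle between mould's own z axis and vertical below 0.08 rad and angle between the y axis of mould and the y axis of clamp, either way round below 0.12 rad and contact force between the fingers and mould below 0.1 N and contact force between ram and mould below 15 N), for 0.2 s.
2. the pad grips the mould snugly (contact force between ram and mould between 35 and 140 N), for 0.2 s.
At the end, for the whole second after the job is handed in: the mould is upright (within 0.08 rad) and square (0.12 rad) on the clamp's bed, within 15 mm of the screw axis sideways, its origin 2 to 20 mm from the clamp's along +y (hard against the jaw, seam shut), still, and pressed by the pad with 35 to 140 N (all of step 2 and x of mould in the frame of clamp between -0.015 and 0.015 m and y of mould in the frame of clamp between 0.002 and 0.02 m and z of mould in the frame of clamp between 0.015 and 0.025 m and angle between mould's own z axis and vertical below 0.08 rad and angle between the y axis of mould and the y axis of clamp, either way round below 0.12 rad and linear speed of mould below 0.01 m/s); the robot touches nothing.
It fails at once if the plaster is cracked: pad force above 140 N (contact force between ram and mould above 140 N).
It fails at once if the mould is tipped over (angle between mould's own z axis and vertical above 0.5 rad).
It fails at once if a bystander is moved more than 20 mm (distance of any of jar, slab, cup, finial, rib, brush from where it was at the start of the episode above 0.02 m).
It also fails if it takes over 72 s, if anything falls off the work surface, if the arm or the gripper's body presses on something with over 40 N, if the wrist force passes 120 N, or if a joint passes its speed limit or range.

### The arm

A 6-joint arm with a two-finger parallel gripper is mounted at the origin on the work surface. World frame = base frame: x ahead of the robot, y to its left, z up, the work surface at z = 0. Lengths are in m, angles in rad, forces in N, time in s.
With the tool pointing down it reaches from about 0.275 to 0.975 m from the base axis. Payload 8.4 kg.
Tool frame: the origin (TCP) lies on the front face of the gripper's body, between the roots of the fingers; the fingertips stand 88 mm ahead of it and the grasp point (between the pads) lies bot.hold_point_z ahead of it (bot.hold_point_z is the distance from the TCP to the grasp point, in m); z points along the fingers, y is the line along which they close (so a half turn about z gives the same grasp; the last joint's range is limited). The gripper opens to 92 mm and grips with 3 to 60 N. Pads are 20 mm wide; open, the fingers measure 128 mm over their backs; the gripper's body (75 mm by 189 mm) begins 69 mm behind the grasp point.
Start: joints at [-1.287, 0.353, 1.633, -0, 1.155, -0.002], TCP at [0.176, -0.6, 0.303] pointing down, gripper open.
Joint ranges: [-2.63, 2.63], [-0.92, 2.1], [0.06, 2.66], [-1.3, 4.44], [0, 2.69], [-3.02, 3.02]. Speed limits (rad/s): [2.22, 2.22, 2.79, 3.14, 3.14, 3.14].

### API

Orientations are given as a rotation vector (axis times angle).
In Python, from station import telemetry, get_image, camera_info, ticket, recognise, masks_of, bot gives the robot as it stands. The module is installed in compiled form; this text tells all that it offers.
- The arm moves only by the tool arm_command, never from a script. Its argument "moves" is a list of rows, each a list of 3 entries, a list of its own where there are three numbers: the turn, a rotation vector about the world's x, y, z in degrees, then the shift along the world's x, y, z in mm, then the closure, from 0 (fully open) to 1 (shut). In form: [[[rx, ry, rz], [x, y, z], fingers], ...]. A call has exactly 5 rows; each row shifts and turns the commanded pose from where the row before left it; what a row does not reach is not made up. A row lasts 1/8 s, in which the tool goes at most 62.5 mm and 10.7 degrees, less where a joint would pass 70% of its speed; a pose out of reach is approached as far as the arm can. A call with a gripper value outside its range is refused whole. The fingers move at their own pace and stop on an object; the grip force is fixed at half the most. Time passes only in rows, so rows that do not move let the fingers close, or fill a call up. It gives the time, the measured TCP pose, the force, the opening and the grip force at its end, in the units of the state.
- telemetry.observe(): the state, without advancing time (a new reading comes with each control period).
- get_image(name): name is "side" or "top"; returns the picture (384x512x3 uint8, red, green, blue); there is no depth.
- camera_info(name): a dict with "mtx" (3x3 intrinsics, pixels), "extrinsics" (4x4, takes a point from camera to world coordinates). Camera axes: x right, y down, z forward; pixel columns grow to the right and rows downward; lengths in m; the calibration is good to about 2 mm. A picture is of the moment at which its call begins. camera_info takes no time and is no camera call.
- ticket.sign_off(): hands the job in; it is judged then, once.
Trained networks look in the newest picture that a camera, given by its name, has taken for a name from the list of things; names that differ only in an ending like _2 or _b are one class to them, and where a whole thing is asked for, a point or a joint stands for the part that bears it (a point fixed in the world has none). Each returns a list of dicts, best first, with "p" (0 to 1); they miss things now and then, are a little off and sometimes report something else, mostly with a low value. They report only what shows in the picture. A call takes as long as a camera call. They do not tell look-alikes from the thing itself.
- recognise(thing, camera): "centre" ([column, row] in pixels, amid what is visible of it).
- masks_of(thing, camera): "region" (384x512 bool, what is visible of it) and "centre" ([column, row] in pixels, amid what is visible of it).
The state is a dict: "time_s": time; "qpos": joint angles; "qd": joint speeds; "joint_efforts": joint torques, N m; "tool_pos": TCP position; "ee_rot": TCP orientation; "force": force on the tool from outside, world axes, zero at the start; "wrist_torque": the same for the moment, N m; "grip_width": finger opening in m; "finger_force": force on a finger pad.
Only numpy, scipy, OpenCV 4.12 (cv2) and the standard library are available. Lean on these libraries where they do the work, as an engineer would, in place of code of your own. Each camera call takes 0.05 s, during which the arm holds its last target. There are 200 camera calls.

## Working session

There is one attempt and no reset: what is moved stays moved. The work goes in short steps, Python scripts to look and compute and a tool call to move; the robot and the scene stay as the last step left them, time stands still between calls to the robot, and variables do not carry over. Pictures are saved under pics/ and viewed, at most 10 in all, crops included, and the job is handed in when it is done.

Besides the shell and the picture viewer there is one more tool, called after "Emit:" by a JSON object that holds its "name" and its "arguments", one argument or row to a line. arm_command: Moves the arm, as the interface text tells. Its arguments: {"type":"object","properties":{"moves":{"type":"array"}},"required":["moves"]}

```bash
mkdir -p pics; cat > h.py <<'E'
import numpy as np, cv2
from station import telemetry, get_image, camera_info, ticket, recognise, masks_of, bot
def shot(n,f):
    im=get_image(n); cv2.imwrite('pics/'+f,im[:,:,::-1]); return im
def ray(cam,px):
    c=camera_info(cam);K=np.array(c['mtx']);T=np.array(c['extrinsics'])
    d=T[:3,:3]@np.linalg.solve(K,[px[0],px[1],1.]);return T[:3,3],d
def atz(cam,px,z):
    o,d=ray(cam,px);return o+d*(z-o[2])/d[2]
def proj(cam,P):
    c=camera_info(cam);K=np.array(c['mtx']);T=np.linalg.inv(np.array(c['extrinsics']))
    P=np.atleast_2d(P);q=(P@T[:3,:3].T+T[:3,3])@K.T;return q[:,:2]/q[:,2:]
E
python3 - <<'E'
from h import *
a=shot('top','t0.png');b=shot('side','s0.png')
for c in('top','side'):
    T=np.array(camera_info(c)['extrinsics']);print(c,T[:3,3].round(3),T[:3,2].round(3))
    for n in('mould','clamp','ram','handle'):
        for r in recognise(n,c)[:3]: print(n,np.round(r['centre'],1),round(r['p'],2))
s=telemetry.observe();print(s['time_s'],s['force'],bot.hold_point_z,s['ee_rot'],s['tool_pos'],s['grip_width'])
E
```

```text
top [0.367 0.013 1.346] [ 0.145 -0.009 -0.989]
mould [212.1 204.8] 0.84
mould [186.3 207.5] 0.66
mould [148.3 210.1] 0.56
clamp [282.7 182.6] 0.84
ram [279.4 180. ] 0.65
ram [314.  169.4] 0.61
side [0.403 1.225 0.983] [ 0.095 -0.808 -0.581]
mould [256.3 280. ] 0.91
mould [264.3 228.1] 0.87
mould [261.1 253.7] 0.59
clamp [250.3 196.5] 0.96
ram [248.  177.9] 0.68
0.5 [-0.5889958   0.06398913  0.3292135 ] 0.0694 [-3.10955220e+00 -4.47392258e-01  5.06706025e-06] [ 0.17619627 -0.599651    0.30267909] 0.09191107904603477
```

View pics/t0.png

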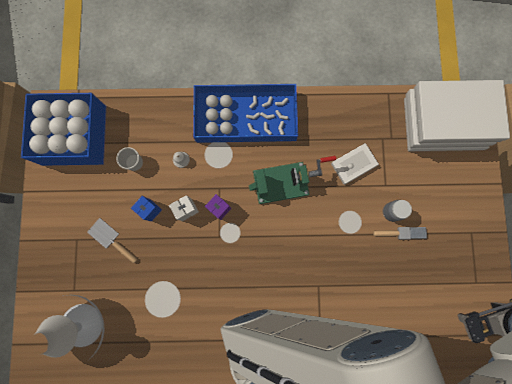

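View pics/s0.png

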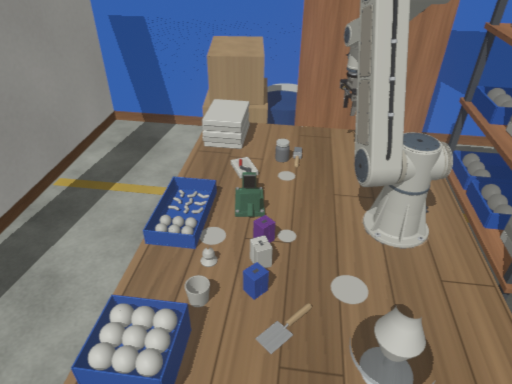

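Both views show the white mould at top (183,208) between a blue and a purple look-alike. The clamp is at (282,182) with its crank end to the right, and the red handle is at (327,160). I'll zoom in for the seam orientation and the crank.

```bash
python3 - <<'E'
from h import *
a=cv2.imread('pics/t0.png');b=cv2.imread('pics/s0.png')
u=cv2.resize(a[140:230,160:350],None,fx=4,fy=4,interpolation=cv2.INTER_CUBIC)
v=cv2.resize(b[165:275,215:300],None,fx=5,fy=5,interpolation=cv2.INTER_CUBIC)
cv2.imwrite('pics/t0c.png',u);cv2.imwrite('pics/s0c.png',v)
get_image('top')
for n in('mould','clamp','ram','handle','slab'):
    for r in masks_of(n,'top')[:3]:
        ys,xs=np.nonzero(r['region']);
        if len(xs)<5: continue
        h=cv2.minAreaRect(np.c_[xs,ys].astype(np.float32));print(n,round(r['p'],2),np.round(r['centre'],1),len(xs),np.round(cv2.boxPoints(h),1).tolist())
        pass
print(atz('top',[183,206],.09),atz('top',[282,180],.06))
E
```

```text
mould 0.88 [186.1 207.4] 461 [[168.0, 204.0], [188.8000030517578, 193.60000610351562], [198.0, 212.0], [177.1999969482422, 222.39999389648438]]
mould 0.76 [212.9 205.6] 395 [[202.60000610351562, 206.0], [214.5, 192.6999969482422], [231.39999389648438, 207.6999969482422], [219.5, 221.0]]
mould 0.58 [146.5 209.6] 442 [[130.0, 207.0], [144.0, 193.0], [160.5, 209.5], [146.5, 223.5]]
clamp 0.66 [282.9 182.3] 2042 [[245.3000030517578, 171.0], [334.6000061035156, 154.89999389648438], [340.79998779296875, 189.10000610351562], [251.5, 205.1999969482422]]
ram 0.76 [311.5 168.2] 326 [[287.1000061035156, 169.8000030517578], [332.5, 153.0], [338.3999938964844, 168.8000030517578], [293.0, 185.60000610351562]]
handle 0.39 [326.2 160.3] 57 [[319.0, 157.0], [334.0, 157.0], [334.0, 161.0], [319.0, 161.0]]
handle 0.17 [314.6 171.3] 263 [[287.3999938964844, 170.89999389648438], [332.3999938964844, 152.1999969482422], [338.20001220703125, 166.0], [293.20001220703125, 184.8000030517578]]
slab 0.85 [354.2 162.4] 1020 [[329.79998779296875, 162.3000030517578], [365.0, 141.8000030517578], [377.8999938964844, 164.0], [342.79998779296875, 184.5]]
[0.50458527 0.26517543 0.09      ] [ 0.59124362 -0.06352552  0.06      ]
```

View pics/t0c.png

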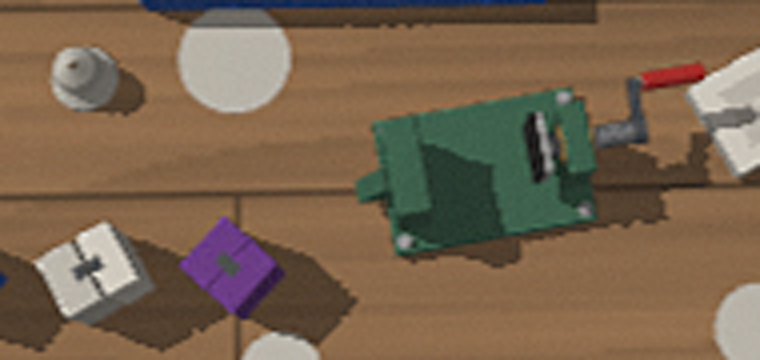

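View pics/s0c.png

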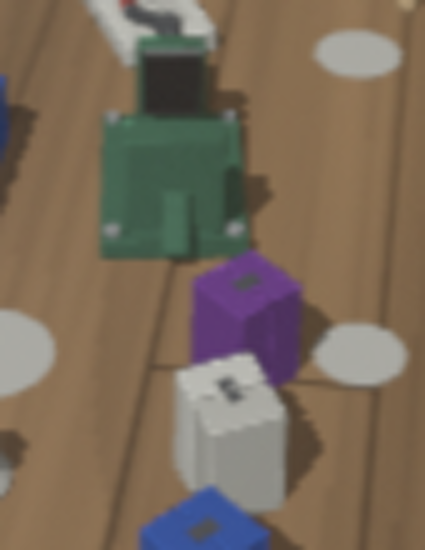

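The top crop shows the jaw at (375..432,117..215), bed corners at (575,90), (597,215) and (400,255), and the handle at (640..705,77). The mould is at about (90,270). I'll fit the poses and enlarge the mould to see its seam.

```bash
python3 - <<'E'
from h import *
from scipy.optimize import least_squares
S=lambda p:np.array(p)/4+[160,140]-.375
obs={(40,75,115):(375,122),(40,45,115):(412,117),(-40,45,115):(432,208),(-40,75,115):(397,215),(60,-90,20):(575,90),(-60,-90,20):(597,215),(-60,90,20):(400,255)}
L=np.array(list(obs))/1000;P=np.array([S(v) for v in obs.values()])
def W(v,L):
    c,s=np.cos(v[2]),np.sin(v[2]);L=np.atleast_2d(L);return np.c_[v[0]+c*L[:,0]-s*L[:,1],v[1]+s*L[:,0]+c*L[:,1],L[:,2]]
f=least_squares(lambda v:(proj('top',W(v,L))-P).ravel(),[.59,-.06,.1],loss='soft_l1');v=f.x
print('clamp',v.round(4),np.degrees(v[2]).round(1));print((proj('top',W(v,L))-P).round(1).tolist())
# handle: pixel -> for candidate z, clamp coords
for z in (.045,.06,.085,.105,.125):
    for px in((530,118),(545,180)) if z==.105 else ((640,82),(672,77),(705,70)):
        w=atz('top',S(px),z);d=w[:2]-v[:2];c,s=np.cos(v[2]),np.sin(v[2]);print(z,px,np.round([c*d[0]+s*d[1],-s*d[0]+c*d[1]],4))
for q in((530,118),(545,180)):
    w=atz('top',S(q),.097);d=w[:2]-v[:2];print('pad',np.round([c*d[0]+s*d[1],-s*d[0]+c*d[1]],4))
a=cv2.imread('pics/t0.png');b=cv2.imread('pics/s0.png')
R=lambda im:cv2.resize(im,(400,400),interpolation=cv2.INTER_CUBIC)
cv2.imwrite('pics/m.png',np.hstack([R(a[190:225,165:200]),R(b[232:272,242:282])]))
E
```

```text
clamp [ 0.5905 -0.0527  0.1778] 10.2
[[1.3, -0.2], [1.1, -0.7], [0.8, 0.3], [0.5, 0.3], [-3.5, -1.2], [-1.9, 0.6], [-3.3, 0.5]]
0.045 (640, 82) [ 0.0447 -0.1542]
0.045 (672, 77) [ 0.0437 -0.1824]
0.045 (705, 70) [ 0.0442 -0.2119]
0.06 (640, 82) [ 0.0417 -0.1512]
0.06 (672, 77) [ 0.0408 -0.1791]
0.06 (705, 70) [ 0.0413 -0.2082]
0.085 (640, 82) [ 0.0369 -0.1462]
0.085 (672, 77) [ 0.0359 -0.1736]
0.085 (705, 70) [ 0.0365 -0.2021]
0.105 (530, 118) [ 0.0208 -0.0468]
0.105 (545, 180) [-0.0322 -0.0483]
0.125 (640, 82) [ 0.0291 -0.1383]
0.125 (672, 77) [ 0.0282 -0.1648]
0.125 (705, 70) [ 0.0287 -0.1924]
pad [ 0.0223 -0.0478]
pad [-0.0311 -0.0493]
```

View pics/m.png

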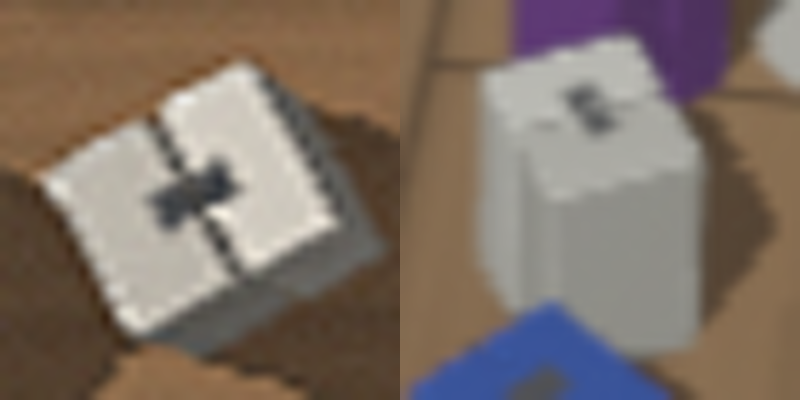

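The seam runs from (150,118) to (240,275) in the left panel, so the mould's x axis is about 30° from world x. The thicker half B is on the left (+y). I'll refit the clamp, mould and handle using both views and check them with an overlay.

```bash
cat >> h.py <<'E'
def W(v,L):
    c,s=np.cos(v[2]),np.sin(v[2]);L=np.atleast_2d(L);return np.c_[v[0]+c*L[:,0]-s*L[:,1],v[1]+s*L[:,0]+c*L[:,1],L[:,2]]
E
python3 - <<'E'
from h import *
from scipy.optimize import least_squares
a=cv2.imread('pics/t0.png');b=cv2.imread('pics/s0.png')
S=lambda p:np.array(p)/4+[160,140]-.375
obs={(60,90,20):(375,122),(40,45,115):(412,117),(-40,45,115):(432,208),(60,-90,20):(575,90),(-60,-90,20):(597,215),(-60,90,20):(400,255)}
L=np.array(list(obs))/1000;P=np.array([S(v) for v in obs.values()])
side={(60,90,20):(102,257),(-60,90,20):(247,257),(25,-72,105):(138,38)};del side[(25,-72,105)]
L2=np.array(list(side))/1000;P2=np.array([np.array(p)/5+[215,165]-.4 for p in side.values()])
f=least_squares(lambda v:np.r_[(proj('top',W(v,L))-P).ravel(),(proj('side',W(v,L2))-P2).ravel()],[.59,-.06,.1],loss='soft_l1');v=f.x
print('clamp',v.round(4),np.degrees(v[2]).round(1),f.fun.reshape(-1,2).round(1).tolist())
# mould top corners
mt=np.array([(42,178),(240,62),(340,225),(138,335)])/11.43+[165,190]-.45
ms=np.array([(235,38),(85,72),(155,200),(300,145)])/10+[242,232]-.45
w=np.array([atz('top',p,.09) for p in mt])[:,:2];ws=np.array([atz('side',p,.09) for p in ms])[:,:2]
print('mould top',w.round(4).tolist());print('mould side',ws.round(4).tolist())
sm=np.array([atz('top',np.array(p)/11.43+[165,190]-.45,.09)[:2] for p in((150,118),(240,275))]);d=sm[0]-sm[1]
print('seam mid',sm.mean(0),'yaw',np.degrees(np.arctan2(d[1],d[0])),w.mean(0),ws.mean(0))
e=w[1]-w[2];print(np.degrees(np.arctan2(e[1],e[0])));e=w[0]-w[3];print(np.degrees(np.arctan2(e[1],e[0])))
# handle red in both
H=[]
for im,c,box in((a,'top',(310,340,150,168)),(b,'side',(225,255,150,180))):
    g=im[box[2]:box[3],box[0]:box[1]].astype(int);m=(g[:,:,2]>110)&(g[:,:,1]<80)&(g[:,:,0]<80)
    ys,xs=np.nonzero(m);print(c,len(xs),xs.min()+box[0],xs.max()+box[0],ys.min()+box[2],ys.max()+box[2]);H.append(ray(c,(xs.mean()+box[0],ys.mean()+box[2])))
A=np.c_[H[0][1],-H[1][1]];t=np.linalg.lstsq(A,H[1][0]-H[0][0],rcond=None)[0];p0=H[0][0]+t[0]*H[0][1];p1=H[1][0]+t[1]*H[1][1]
d=(p0+p1)/2-np.r_[v[:2],0];c,s=np.cos(v[2]),np.sin(v[2]);print('handle',p0.round(4),p1.round(4),'clamp',np.round([c*d[0]+s*d[1],-s*d[0]+c*d[1],d[2]],4))
# purple/blue corners
for p in([202.6,206],[214.5,192.7],[131,207],[144,193],[160.5,209.5]): print(atz('top',p,.09)[:2].round(3),end=' ')
def draw(im,cam,x0,y0,x1,y1,k):
    o=cv2.resize(im[y0:y1,x0:x1],None,fx=k,fy=k,interpolation=cv2.INTER_CUBIC)
    def box(x,y,z,col):
        q=[(i,j,l) for l in z for i,j in((x[0],y[0]),(x[1],y[0]),(x[1],y[1]),(x[0],y[1]))]
        pp=((proj(cam,W(v,np.array(q)/1000))-[x0,y0]+.5)*k).astype(int)
        for A in(pp[:4],pp[4:]): cv2.polylines(o,[A],True,col,1)
    box((-60,60),(-90,90),(20,),(0,255,255)) if 0 else None
    box((-60,60),(-90,90),(0,20),(0,255,255));box((-40,40),(45,75),(115,115),(255,255,0));box((-30,30),(-95,-72),(105,105),(255,0,255));box((-25,25),(-57,-45),(97,97),(255,255,255))
    return o
o=draw(a,'top',235,145,345,210,6);q=draw(b,'side',225,150,275,225,6);out=np.zeros((880,660,3),np.uint8);print(o.shape,q.shape)
cv2.imwrite('pics/ov.png',np.hstack([cv2.resize(o,(500,295)),cv2.resize(q,(197,295))]))
E
```

```text
clamp [ 0.5897 -0.0585  0.1637] 9.4 [[-1.8, 0.2], [3.0, -0.7], [2.4, 0.4], [-1.5, -0.7], [-0.4, 1.2], [-1.9, 0.4], [-0.8, -2.8], [0.2, -3.1]]
mould top [[0.5083, 0.3136], [0.541, 0.2573], [0.4933, 0.2281], [0.4627, 0.2854]]
mould side [[0.4905, 0.2314], [0.5393, 0.256], [0.5077, 0.3141], [0.463, 0.2813]]
seam mid [0.50227215 0.2697268 ] yaw 30.032524361996927 [0.5013205  0.27109119] [0.50012544 0.27068856]
31.52219987769274
31.790981883269676
top 62 320 336 155 161
side 11 240 241 160 165
handle [ 0.6545 -0.2152  0.1045] [ 0.6502 -0.2154  0.1036] clamp [ 0.0363 -0.1649  0.104 ]
[0.504 0.201] [0.547 0.162] [0.504 0.435] [0.55  0.394] [0.494 0.339] (390, 660, 3) (450, 300, 3)
```

View pics/ov.png

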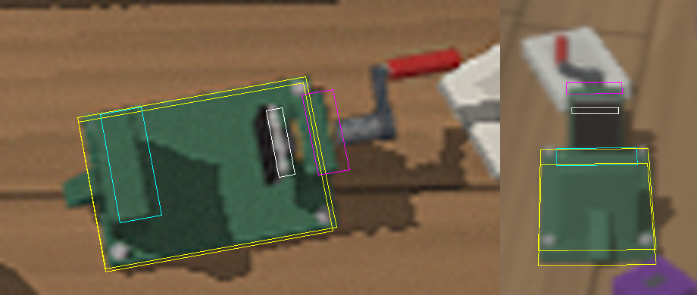

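Emit:
{"name": "arm_command", "arguments": {
  "moves": [
    [[0,0,8],[15,45,0],0],
    [[0,0,8],[15,55,0],0],
    [[0,0,8],[20,55,0],0],
    [[0,0,8],[20,55,0],0],
    [[0,0,8],[20,55,0],0]
  ]
}}

```text
time_s: 1.42
tool_pos: [0.2665, -0.333, 0.3029]
ee_rot: [2.765, 1.489, 0.001]
force: [2.2, -0.3, 1.0]
grip_width: 0.0922
finger_force: 0.0
```

In the overlay the bed is roughly right, but the jaw and nut boxes sit about 10 px too far right. I had assigned the side-view corners to the wrong height. A silhouette fit should fix this, and meanwhile the arm keeps approaching the mould.

```bash
cat > fit.py <<'E'
from h import *
from scipy.optimize import minimize
a=cv2.imread('pics/t0.png');b=cv2.imread('pics/s0.png')
K=4
def gm(im,x0,y0,x1,y1):
    g=cv2.resize(im[y0:y1,x0:x1],None,fx=K,fy=K,interpolation=cv2.INTER_CUBIC).astype(int)
    return ((g[:,:,1]>g[:,:,2]*1.15)&(g[:,:,1]>g[:,:,0]*1.02)).astype(np.uint8)
V=[('top',(240,145,330,215),a),('side',(225,165,275,225),b)]
M=[cv2.morphologyEx(gm(im,*bx),cv2.MORPH_CLOSE,np.ones((25,25))) for _,bx,im in V]
B=[((-60,60),(-90,90),(0,20)),((-40,40),(45,75),(20,115)),((-30,30),(-95,-72),(20,105))]
def sil(v,i):
    c,bx,_=V[i];m=np.zeros_like(M[i])
    for x,y,z in B:
        q=np.array([(p,r,s) for p in x for r in y for s in z])/1000
        pp=((proj(c,W(v,q))-[bx[0],bx[1]]+.5)*K)*16
        cv2.fillConvexPoly(m,cv2.convexHull(pp.astype(np.int32)),1,shift=4)
    return m
cost=lambda v,I=(0,1):sum((sil([v[0],v[1],v[2]/3],i)!=M[i]).sum() for i in I)
for I in((0,),(1,),(0,1)):
    r=minimize(cost,[.59,-.055,.5],args=(I,),method='Nelder-Mead',options=dict(initial_simplex=[[.59,-.055,.5],[.605,-.055,.5],[.59,-.04,.5],[.59,-.055,.65]],xatol=1e-4))
    print(I,r.x.round(4),np.degrees(r.x[2]/3).round(1),r.fun,[int(x.sum()) for x in M])
v=r.x.copy();v[2]/=3
out=[]
for i,(c,bx,im) in enumerate(V):
    o=cv2.resize(im[bx[1]:bx[3],bx[0]:bx[2]],None,fx=K,fy=K,interpolation=cv2.INTER_CUBIC)
    for m,col in((M[i],(0,0,255)),(sil(v,i),(0,255,255))): cv2.drawContours(o,cv2.findContours(m,0,1)[0],-1,col,1)
    out.append(cv2.copyMakeBorder(o,0,290-o.shape[0],0,0,0))
cv2.imwrite('pics/fit.png',np.hstack(out))
E
python3 fit.py
```

```text
(0,) [ 0.5909 -0.0584  0.5158] 9.9 2688.0 [28961, 13231]
(1,) [ 0.5905 -0.0657  0.4705] 9.0 4329.0 [28961, 13231]
(0, 1) [ 0.5905 -0.0593  0.5034] 9.6 7188.0 [28961, 13231]
```

View pics/fit.png

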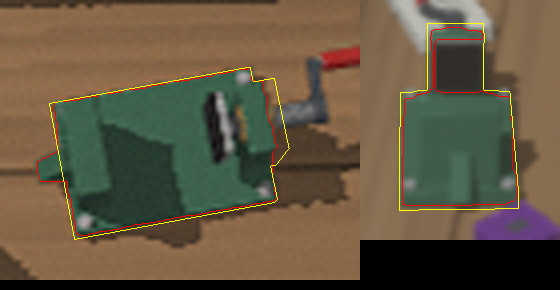

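Emit:
{"name": "arm_command", "arguments": {
  "moves": [
    [[0,0,10],[20,58,0],0],
    [[0,0,10],[25,58,0],0],
    [[0,0,10],[25,58,0],0],
    [[0,0,10],[25,58,0],0],
    [[0,0,10],[25,58,0],0]
  ]
}}

```text
time_s: 2.05
tool_pos: [0.3857, -0.0451, 0.3032]
ee_rot: [1.874, 2.519, 0.001]
force: [0.9, -0.6, 0.6]
grip_width: 0.0917
finger_force: 0.0
```

The bed outline matches, but the jaw and nut look shifted toward +y of my model. I'll measure the edges with averaged brightness profiles in both views while the arm continues.

```bash
python3 - <<'E'
from h import *
v=[.5909,-.0584,np.radians(9.8)]
def prof(cam,im,z,ys,xr):
    r=[]
    for y in ys:
        q=proj(cam,W(v,np.array([(x,y,z) for x in np.linspace(*xr,15)])/1000)).astype(np.float32)
        r.append(cv2.remap(im,q[:,:1],q[:,1:],cv2.INTER_LINEAR).reshape(-1,3).mean(0))
    return np.array(r).astype(int)
ims={'top':cv2.imread('pics/t0.png'),'side':cv2.imread('pics/s0.png')}
def go(t,cam,z,y0,y1,xr,st=4):
    ys=np.arange(y0,y1,st);p=prof(cam,ims[cam],z,ys,xr);print(t,cam,z,xr);print('  '+' '.join(f'{y}:{g},{r}' for y,(bb,g,r) in zip(ys,p)))
go('jaw','top',115,30,110,(-30,-5));go('jaw','top',115,30,110,(10,30));go('jaw','side',115,30,110,(-35,-10));go('jaw','side',115,30,110,(10,35))
go('nut','top',105,-115,-50,(-25,-12));go('nut','top',105,-115,-50,(12,25))
go('bed','top',20,60,110,(-58,-50),3);go('bed','top',20,-110,-70,(-58,-48),3);go('bed','top',20,-110,-70,(48,58),3);go('bedS','side',20,60,120,(-55,-40));go('bedS','side',20,60,120,(40,55))
E
```

```text
jaw top 115 (-30, -5)
  30:59,39 34:59,39 38:59,39 42:60,40 46:59,39 50:57,38 54:76,50 58:95,61 62:95,60 66:95,60 70:96,61 74:97,62 78:99,62 82:85,54 86:65,42 90:72,53 94:81,65 98:87,72 102:90,75 106:95,80
jaw top 115 (10, 30)
  30:98,63 34:98,62 38:96,61 42:91,57 46:90,58 50:82,53 54:82,53 58:97,61 62:98,61 66:98,62 70:99,62 74:99,63 78:100,63 82:93,59 86:93,65 90:98,115 94:100,135 98:100,132 102:100,132 106:99,131
jaw side 115 (-35, -10)
  30:51,56 34:52,56 38:53,56 42:55,56 46:59,55 50:65,54 54:77,58 58:92,65 62:96,67 66:98,68 70:99,69 74:99,69 78:98,69 82:96,68 86:94,66 90:92,65 94:90,64 98:89,63 102:89,63 106:89,63
jaw side 115 (10, 35)
  30:72,77 34:72,77 38:72,76 42:75,74 46:80,71 50:87,66 54:95,69 58:103,71 62:102,71 66:102,71 70:102,70 74:102,71 78:102,70 82:103,71 86:101,70 90:95,67 94:93,65 98:91,64 102:90,64 106:90,64
nut top 105 (-25, -12)
  -115:64,81 -111:60,74 -107:60,76 -103:59,75 -99:60,75 -95:62,77 -91:60,78 -87:71,66 -83:93,58 -79:94,59 -75:94,60 -71:96,60 -67:95,57 -63:81,74 -59:56,58 -55:50,36 -51:108,100
nut top 105 (12, 25)
  -115:107,143 -111:107,142 -107:106
[... 366 characters left out ...]
20 (-58, -48)
  -110:66,85 -107:65,85 -104:65,85 -101:66,86 -98:67,87 -95:64,82 -92:63,67 -89:71,58 -86:88,81 -83:113,112 -80:123,118 -77:111,93 -74:97,66 -71:95,58
bed top 20 (48, 58)
  -110:101,133 -107:102,134 -104:102,136 -101:100,134 -98:99,134 -95:94,119 -92:94,94 -89:112,98 -86:133,126 -83:140,134 -80:131,120 -77:109,88 -74:96,63 -71:96,63
bedS side 20 (-55, -40)
  60:79,63 64:92,78 68:105,94 72:116,108 76:116,107 80:111,99 84:102,82 88:94,71 92:89,64 96:88,63 100:88,65 104:87,68 108:82,82 112:76,95 116:72,106
bedS side 20 (40, 55)
  60:104,79 64:110,90 68:121,107 72:122,112 76:119,110 80:110,96 84:104,84 88:101,75 92:96,70 96:92,67 100:90,66 104:89,71 108:88,80 112:98,110 116:104,127
```

Emit:
{"name": "arm_command", "arguments": {
  "moves": [
    [[0,0,10],[20,58,0],0],
    [[0,0,4],[20,58,0],0],
    [[0,0,0],[20,58,0],0],
    [[0,0,0],[20,58,0],0],
    [[0,0,0],[20,50,0],0]
  ]
}}

```text
time_s: 2.68
tool_pos: [0.4855, 0.2374, 0.3028]
ee_rot: [1.56, 2.726, 0.001]
force: [0.6, -0.4, 0.5]
grip_width: 0.0914
finger_force: 0.0
```

Both views put the jaw face about 54 mm along y in my fitted frame (0.5909, -0.0584, 9.8°). The pad face is at about -39, going by the handle. I'll place the mould at about +8, midway between them. The mould itself is well fixed at (0.501, 0.270) with yaw 31°, so I'll grasp it now.

Emit:
{"name": "arm_command", "arguments": {
  "moves": [
    [[0,0,1],[15,33,0],0],
    [[0,0,0],[0,0,-50],0],
    [[0,0,0],[0,0,-50],0],
    [[0,0,0],[0,0,-45],0],
    [[0,0,0],[0,0,-28],0]
  ]
}}

```text
time_s: 3.3
tool_pos: [0.4994, 0.2676, 0.1275]
ee_rot: [-1.537, -2.738, 0.003]
force: [-0.3, -0.2, 0.0]
grip_width: 0.092
finger_force: 0.0
```

Emit:
{"name": "arm_command", "arguments": {
  "moves": [
    [[0,0,0],[0,0,0],1],
    [[0,0,0],[0,0,0],1],
    [[0,0,0],[0,0,0],1],
    [[0,0,0],[0,0,0],1],
    [[0,0,0],[0,0,0],1]
  ]
}}

```text
time_s: 3.92
tool_pos: [0.5017, 0.2689, 0.1314]
ee_rot: [1.537, 2.737, 0.006]
force: [1.7, 2.6, 8.4]
grip_width: 0.0559
finger_force: 29.9
```

Emit:
{"name": "arm_command", "arguments": {
  "moves": [
    [[0,0,0],[0,0,20],1],
    [[0,0,0],[0,0,40],1],
    [[0,0,0],[0,0,50],1],
    [[0,0,0],[0,0,40],1],
    [[0,0,0],[0,0,0],1]
  ]
}}

```text
time_s: 4.55
tool_pos: [0.5009, 0.2683, 0.2821]
ee_rot: [1.537, 2.737, 0.006]
force: [0.2, 1.4, -5.6]
grip_width: 0.0559
finger_force: 29.8
```

Emit:
{"name": "arm_command", "arguments": {
  "moves": [
    [[0,0,-3],[11,-40,0],1],
    [[0,0,-5],[14,-50,0],1],
    [[0,0,-5],[14,-50,0],1],
    [[0,0,-5],[14,-50,0],1],
    [[0,0,-3.5],[14,-50,0],1]
  ]
}}

```text
time_s: 5.18
tool_pos: [0.5659, 0.0262, 0.2769]
ee_rot: [-2.023, -2.4, 0.004]
force: [1.0, 0.2, -5.6]
grip_width: 0.0557
finger_force: 29.9
```

Emit:
{"name": "arm_command", "arguments": {
  "moves": [
    [[0,0,0],[11,-40,0],1],
    [[0,0,0],[10,-40,0],1],
    [[0,0,0],[0,0,0],1],
    [[0,0,0],[0,0,0],1],
    [[0,0,0],[0,0,0],1]
  ]
}}

```text
time_s: 5.8
tool_pos: [0.5875, -0.0511, 0.2786]
ee_rot: [-2.02, -2.404, 0.001]
force: [0.2, 0.5, -5.1]
grip_width: 0.0558
finger_force: 29.9
```

```bash
python3 - <<'E'
from h import *
t=shot('top','t1.png');s=shot('side','s1.png');o=telemetry.observe();print(o['tool_pos'].round(4) if hasattr(o['tool_pos'],'round') else o['tool_pos'],o['force'],o['grip_width'])
R=lambda im:cv2.resize(im[:,:,::-1],(400,400),interpolation=cv2.INTER_CUBIC)
cv2.imwrite('pics/c1.png',np.hstack([R(t[130:220,250:340]),R(s[130:220,205:295])]))
E
```

```text
[ 0.5878 -0.0511  0.2793] [-0.2195646  -0.1791184  -5.65012707] 0.055790187339060326
```

View pics/c1.png

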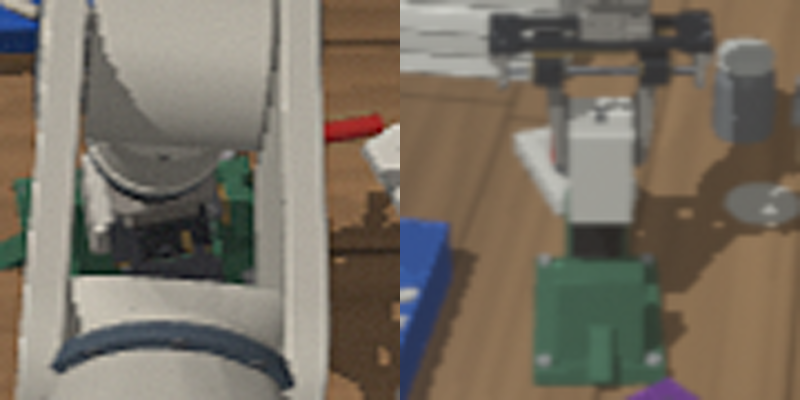

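The side view shows the mould hanging level and centred over the clamp's bed (column ~600 of the crop). I'll lower it, slowly for the last part.

Emit:
{"name": "arm_command", "arguments": {
  "moves": [
    [[0,0,0],[1,0,-30],1],
    [[0,0,0],[1,0,-40],1],
    [[0,0,0],[0,0,-30],1],
    [[0,0,0],[0,0,-18],1],
    [[0,0,0],[0,0,0],1]
  ]
}}

```text
time_s: 6.52
tool_pos: [0.5896, -0.0517, 0.1608]
ee_rot: [-2.02, -2.404, 0.002]
force: [0.4, 0.1, -5.6]
grip_width: 0.0563
finger_force: 29.9
```

Emit:
{"name": "arm_command", "arguments": {
  "moves": [
    [[0,0,0],[0,0,-3],1],
    [[0,0,0],[0,0,-3],1],
    [[0,0,0],[0,0,-2],1],
    [[0,0,0],[0,0,-1],1],
    [[0,0,0],[0,0,0],1]
  ]
}}

```text
time_s: 7.15
tool_pos: [0.5901, -0.0521, 0.1527]
ee_rot: [-2.022, -2.404, -0.0]
force: [0.0, -0.4, -5.6]
grip_width: 0.0559
finger_force: 29.9
```

Emit:
{"name": "arm_command", "arguments": {
  "moves": [
    [[0,0,0],[0,0,-1],1],
    [[0,0,0],[0,0,-1],1],
    [[0,0,0],[0,0,-1],1],
    [[0,0,0],[0,0,0],1],
    [[0,0,0],[0,0,0],1]
  ]
}}

```text
time_s: 7.78
tool_pos: [0.5903, -0.0521, 0.1513]
ee_rot: [2.022, 2.404, 0.0]
force: [-5.0, 0.4, 12.0]
grip_width: 0.056
finger_force: 29.9
```

The mould has touched the bed at the expected height. I'll release it, let it settle and rise.

Emit:
{"name": "arm_command", "arguments": {
  "moves": [
    [[0,0,0],[0,0,1],1],
    [[0,0,0],[0,0,0],0],
    [[0,0,0],[0,0,0],0],
    [[0,0,0],[0,0,0],0],
    [[0,0,0],[0,0,0],0]
  ]
}}

```text
time_s: 8.4
tool_pos: [0.5902, -0.0521, 0.1507]
ee_rot: [2.022, 2.404, 0.0]
force: [-0.5, -0.2, 1.0]
grip_width: 0.0917
finger_force: 0.0
```

Emit:
{"name": "arm_command", "arguments": {
  "moves": [
    [[0,0,0],[0,0,10],0],
    [[0,0,0],[0,0,40],0],
    [[0,0,0],[0,0,60],0],
    [[0,0,0],[-30,0,50],0],
    [[0,0,0],[-60,0,0],0]
  ]
}}

```text
time_s: 9.02
tool_pos: [0.5024, -0.0523, 0.3154]
ee_rot: [2.017, 2.399, 0.008]
force: [0.2, 0.2, -0.0]
grip_width: 0.092
finger_force: 0.0
```

Emit:
{"name": "arm_command", "arguments": {
  "moves": [
    [[0,0,0],[-50,-25,0],0],
    [[0,0,0],[-40,-40,0],0],
    [[0,0,0],[-30,-50,0],0],
    [[0,0,0],[0,-60,0],0],
    [[0,0,0],[0,-60,0],0]
  ]
}}

```text
time_s: 9.65
tool_pos: [0.3797, -0.2889, 0.3119]
ee_rot: [2.021, 2.403, 0.0]
force: [1.5, 0.4, 0.4]
grip_width: 0.0921
finger_force: 0.0
```

```bash
python3 - <<'E'
from h import *
t=shot('top','t2.png');s=shot('side','s2.png');o=telemetry.observe();print(o['tool_pos'],o['force'],o['grip_width'],o['time_s'],o['qpos'])
for c in('top','side'):
    for n in('handle','ram','mould'):
        for r in recognise(n,c)[:2]: print(c,n,np.round(r['centre'],1),round(r['p'],2))
R=lambda im:cv2.resize(im[:,:,::-1],(400,400),interpolation=cv2.INTER_CUBIC)
cv2.imwrite('pics/c2.png',np.hstack([R(t[135:215,260:340]),R(s[150:220,220:290])]))
H=[]
for im,c,box in((t,'top',(310,340,145,175)),(s,'side',(225,260,150,185))):
    g=im[box[2]:box[3],box[0]:box[1]].astype(int);m=(g[:,:,0]>100)&(g[:,:,1]<80)&(g[:,:,2]<80)
    ys,xs=np.nonzero(m);print(c,len(xs),xs.min()+box[0],xs.max()+box[0],ys.min()+box[2],ys.max()+box[2])
    H.append((c,(xs.mean()+box[0],ys.mean()+box[2])))
v=[.5909,-.0584,np.radians(9.8)];cc,ss=np.cos(v[2]),np.sin(v[2])
for z in(.06,.075,.085,.095,.105):
    w=atz(*H[0],z);d=w[:2]-v[:2];print(z,w[:2].round(4),np.round([cc*d[0]+ss*d[1],-ss*d[0]+cc*d[1]],4))
E
```

```text
[ 0.3801149  -0.29185045  0.31172733] [ 0.56986343 -0.22451899 -0.41932872] 0.09211810947084197 9.75 [-6.57226495e-01  1.12504478e-01  1.92700414e+00 -1.38175706e-03
  1.09880820e+00 -8.25092345e-01]
top ram [313.  172.4] 0.65
top mould [214.3 205.4] 0.91
top mould [144.7 211.9] 0.65
side mould [264.  229.8] 0.96
side mould [254.8 281.4] 0.65
top 69 320 336 155 162
side 10 240 241 160 165
0.06 [ 0.664  -0.2224] [ 0.0441 -0.1741]
0.075 [ 0.6605 -0.2197] [ 0.0412 -0.1708]
0.085 [ 0.6582 -0.2178] [ 0.0392 -0.1686]
0.095 [ 0.6559 -0.216 ] [ 0.0373 -0.1664]
0.105 [ 0.6536 -0.2142] [ 0.0353 -0.1642]
```

View pics/c2.png

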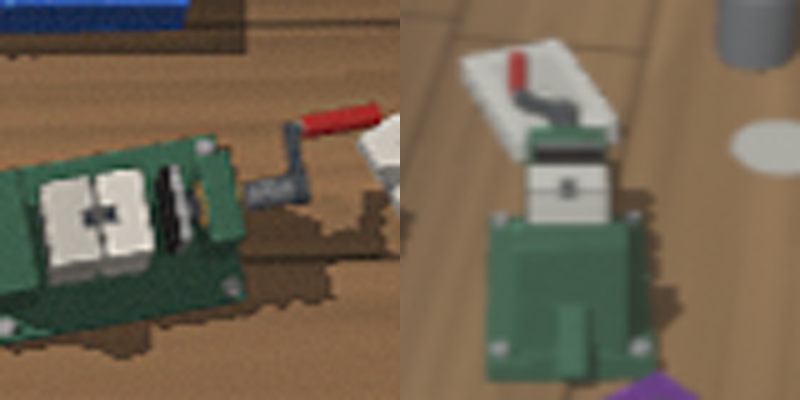

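The mould stands square in the clamp, with the jaw to its left and the pad to its right at about (165,205). The red handle is at (300..380,115) in the top crop. Triangulation gives a handle z of about 0.103, so the crank angle is about 1.1. Next I go above the handle and descend.

Emit:
{"name": "arm_command", "arguments": {
  "moves": [
    [[0,0,0],[54,15,0],0],
    [[0,0,0],[58,16,0],0],
    [[0,0,0],[58,16,0],0],
    [[0,0,0],[58,16,0],0],
    [[0,0,0],[46,14,0],0]
  ]
}}

```text
time_s: 10.68
tool_pos: [0.6564, -0.2074, 0.3107]
ee_rot: [2.019, 2.407, 0.0]
force: [0.3, 0.6, 0.2]
grip_width: 0.0922
finger_force: 0.0
```

Emit:
{"name": "arm_command", "arguments": {
  "moves": [
    [[0,0,0],[0,0,-40],0],
    [[0,0,0],[0,0,-50],0],
    [[0,0,0],[0,0,-40],0],
    [[0,0,0],[0,0,-10],0],
    [[0,0,0],[0,0,0],0]
  ]
}}

```text
time_s: 11.3
tool_pos: [0.6544, -0.2093, 0.1712]
ee_rot: [-2.021, -2.405, 0.0]
force: [-0.3, -0.8, 0.2]
grip_width: 0.0918
finger_force: 0.0
```

Emit:
{"name": "arm_command", "arguments": {
  "moves": [
    [[0,0,0],[0,0,0],1],
    [[0,0,0],[0,0,0],1],
    [[0,0,0],[0,0,0],1],
    [[0,0,0],[0,0,0],1],
    [[0,0,0],[0,0,0],1]
  ]
}}

```text
time_s: 11.92
tool_pos: [0.6541, -0.2102, 0.1708]
ee_rot: [2.022, 2.404, 0.0]
force: [0.3, 0.6, 0.1]
grip_width: 0.0441
finger_force: 0.0
```

Emit:
{"name": "arm_command", "arguments": {
  "moves": [
    [[0,0,0],[0,0,0],1],
    [[0,0,0],[0,0,0],1],
    [[0,0,0],[0,0,0],1],
    [[0,0,0],[0,0,0],1],
    [[0,0,0],[0,0,0],1]
  ]
}}

```text
time_s: 12.55
tool_pos: [0.6532, -0.2101, 0.1703]
ee_rot: [-2.021, -2.403, 0.002]
force: [-5.7, -1.2, 1.2]
grip_width: 0.0148
finger_force: 30.0
```

```bash
cat > plan.py <<'E'
import sys
from h import *
# args: commanded angle now, target angle, rows; prints state in clamp frame and rows (world mm)
v=[.5909,-.0584,np.radians(9.8)];c,s=np.cos(v[2]),np.sin(v[2])
o=telemetry.observe();p=np.array(o['tool_pos']);d=p[:2]-v[:2];X=c*d[0]+s*d[1];Y=-s*d[0]+c*d[1];Z=p[2]-bot.hold_point_z
F=np.array(o['force']);fx=c*F[0]+s*F[1];fy=-s*F[0]+c*F[1];fz=F[2]
th=np.arctan2(X,Z-.085)
print('clamp xyz',np.round([X*1e3,Y*1e3,Z*1e3],1),'F',np.round([fx,fy,fz],1),'th meas',round(th,3),'r',round(1e3*np.hypot(X,Z-.085),1),'Ftan',round(-(fx*np.cos(th)-fz*np.sin(th)),1),'Frad',round(fx*np.sin(th)+fz*np.cos(th),1),'grip',round(o['grip_width'],4),'t',o['time_s'])
if len(sys.argv)>2:
    a,b,n=float(sys.argv[1]),float(sys.argv[2]),int(sys.argv[3])
    t=np.linspace(a,b,n+1);q=np.c_[40*np.sin(t),4*(t-a),40*np.cos(t)];w=np.c_[c*q[:,0]-s*q[:,1],s*q[:,0]+c*q[:,1],q[:,2]];w=np.round(w-w[0],1)
    for k in range(0,n,5): print([[[0,0,0],[float(round(u,1)) for u in r],1] for r in np.diff(w,axis=0)[k:k+5]])
E
python3 plan.py
```

```text
clamp xyz [  35.6 -160.1  100.9] F [-5.8 -0.2  1.2] th meas 1.15 r 39.0 Ftan 3.5 Frad -4.8 grip 0.0148 t 12.55
```

The handle is gripped at a measured angle of about 1.15. I'll plan the first part of the turn.

```bash
python3 plan.py 1.15 3.15 10
```

```text
clamp xyz [  35.6 -160.1  100.9] F [-5.8 -0.2  1.2] th meas 1.15 r 39.0 Ftan 3.5 Frad -4.8 grip 0.0148 t 12.55
[[[0, 0, 0], [2.3, 1.2, -7.6], 1], [[0, 0, 0], [0.9, 1.0, -7.9], 1], [[0, 0, 0], [-0.8, 0.6, -8.0], 1], [[0, 0, 0], [-2.3, 0.5, -7.6], 1], [[0, 0, 0], [-3.8, 0.1, -7.1], 1]]
[[[0, 0, 0], [-5.1, 0.0, -6.2], 1], [[0, 0, 0], [-6.1, -0.3, -5.1], 1], [[0, 0, 0], [-7.1, -0.4, -3.8], 1], [[0, 0, 0], [-7.7, -0.5, -2.3], 1], [[0, 0, 0], [-8.0, -0.6, -0.7], 1]]
```

Emit:
{"name": "arm_command", "arguments": {
  "moves": [
    [[0,0,0],[2.3,1.2,-7.6],1],
    [[0,0,0],[0.9,1.0,-7.9],1],
    [[0,0,0],[-0.8,0.6,-8.0],1],
    [[0,0,0],[-2.3,0.5,-7.6],1],
    [[0,0,0],[-3.8,0.1,-7.1],1]
  ]
}}

```text
time_s: 13.18
tool_pos: [0.6506, -0.2066, 0.133]
ee_rot: [2.022, 2.404, 0.001]
force: [-4.1, 2.1, 8.2]
grip_width: 0.0149
finger_force: 30.0
```

```bash
python3 plan.py; python3 - <<'E'
from h import *
t=get_image('top');s=get_image('side')
for n in('handle','crank','ram'):
    for c in('top','side'):
        for r in recognise(n,c)[:1]: print(c,n,np.round(r['centre'],1),round(r['p'],2))
for im,c,box in((t,'top',(310,340,145,180)),(s,'side',(225,260,150,185))):
    g=im[box[2]:box[3],box[0]:box[1]].astype(int);m=(g[:,:,0]>100)&(g[:,:,1]<80)&(g[:,:,2]<80)
    ys,xs=np.nonzero(m);print(c,len(xs),(xs.min()+box[0],xs.max()+box[0],ys.min()+box[2],ys.max()+box[2]) if len(xs) else '')
E
```

```text
clamp xyz [  33.6 -156.2   63.6] F [-3.7  2.8  8.2] th meas 2.138 r 39.9 Ftan 4.9 Frad -7.5 grip 0.0149 t 13.175
top ram [291.7 175.7] 0.58
top 0 
side 13 (np.int64(239), np.int64(242), np.int64(169), np.int64(173))
```

The tangential force reads 4.9 N, which equals the drag, and the handle follows in the side view (row 162→171). I'll continue.

Emit:
{"name": "arm_command", "arguments": {
  "moves": [
    [[0,0,0],[-5.1,0.0,-6.2],1],
    [[0,0,0],[-6.1,-0.3,-5.1],1],
    [[0,0,0],[-7.1,-0.4,-3.8],1],
    [[0,0,0],[-7.7,-0.5,-2.3],1],
    [[0,0,0],[-8.0,-0.6,-0.7],1]
  ]
}}

```text
time_s: 14.2
tool_pos: [0.6179, -0.2084, 0.1139]
ee_rot: [2.02, 2.402, 0.004]
force: [6.0, 0.6, -9.4]
grip_width: 0.0146
finger_force: 30.0
```

```bash
python3 plan.py 3.15 5.65 10
```

```text
clamp xyz [   1.1 -152.4   44.5] F [ 6.  -0.5 -9.4] th meas 3.115 r 40.5 Ftan 5.7 Frad 9.6 grip 0.0146 t 14.2
[[[0, 0, 0], [-9.9, -0.7, 1.3], 1], [[0, 0, 0], [-9.3, -0.6, 3.8], 1], [[0, 0, 0], [-8.1, -0.4, 5.9], 1], [[0, 0, 0], [-6.4, -0.1, 7.7], 1], [[0, 0, 0], [-4.3, 0.3, 9.0], 1]]
[[[0, 0, 0], [-2.0, 0.7, 9.8], 1], [[0, 0, 0], [0.4, 1.1, 10.0], 1], [[0, 0, 0], [2.9, 1.5, 9.4], 1], [[0, 0, 0], [5.0, 1.9, 8.5], 1], [[0, 0, 0], [7.0, 2.2, 6.8], 1]]
```

Emit:
{"name": "arm_command", "arguments": {
  "moves": [
    [[0,0,0],[-9.9,-0.7,0.8],1],
    [[0,0,0],[-9.3,-0.6,3.3],1],
    [[0,0,0],[-8.1,-0.4,5.9],1],
    [[0,0,0],[-6.4,-0.1,7.7],1],
    [[0,0,0],[-4.3,0.3,9.0],1]
  ]
}}

```text
time_s: 14.82
tool_pos: [0.5775, -0.2097, 0.1415]
ee_rot: [-2.021, -2.403, 0.001]
force: [0.8, 3.4, -7.1]
grip_width: 0.015
finger_force: 30.0
```

```bash
python3 plan.py
```

```text
clamp xyz [ -39.  -146.8   72.1] F [ 1.4  3.2 -7.1] th meas -1.891 r 41.1 Ftan 7.2 Frad 0.9 grip 0.015 t 14.825
```

Emit:
{"name": "arm_command", "arguments": {
  "moves": [
    [[0,0,0],[-2.0,0.7,9.8],1],
    [[0,0,0],[0.4,1.1,10.0],1],
    [[0,0,0],[2.9,1.5,9.4],1],
    [[0,0,0],[5.0,1.9,8.5],1],
    [[0,0,0],[7.0,2.2,6.8],1]
  ]
}}

```text
time_s: 15.45
tool_pos: [0.5914, -0.2023, 0.1861]
ee_rot: [-2.021, -2.403, 0.001]
force: [-3.2, 3.4, -7.0]
grip_width: 0.0151
finger_force: 30.0
```

```bash
python3 plan.py 5.65 7.65 10
```

```text
clamp xyz [ -24.  -141.9  116.7] F [-2.5  3.9 -7. ] th meas -0.647 r 39.8 Ftan 6.2 Frad -4.1 grip 0.0151 t 15.45
[[[0, 0, 0], [6.6, 2.0, 4.1], 1], [[0, 0, 0], [7.3, 2.0, 2.6], 1], [[0, 0, 0], [7.7, 2.2, 1.0], 1], [[0, 0, 0], [7.7, 2.1, -0.5], 1], [[0, 0, 0], [7.5, 2.1, -2.1], 1]]
[[[0, 0, 0], [6.9, 2.0, -3.6], 1], [[0, 0, 0], [6.0, 1.9, -4.9], 1], [[0, 0, 0], [5.0, 1.6, -6.1], 1], [[0, 0, 0], [3.6, 1.5, -7.0], 1], [[0, 0, 0], [2.3, 1.2, -7.6], 1]]
```

Emit:
{"name": "arm_command", "arguments": {
  "moves": [
    [[0,0,0],[6.6,2.0,4.1],1],
    [[0,0,0],[7.3,2.0,2.6],1],
    [[0,0,0],[7.7,2.2,1.0],1],
    [[0,0,0],[7.7,2.1,-0.5],1],
    [[0,0,0],[7.5,2.1,-2.1],1]
  ]
}}

```text
time_s: 16.08
tool_pos: [0.6281, -0.192, 0.1909]
ee_rot: [-2.02, -2.403, 0.002]
force: [-8.2, 1.2, -3.0]
grip_width: 0.0148
finger_force: 30.0
```

```bash
python3 plan.py 6.65 7.65 5
```

```text
clamp xyz [  13.9 -138.   121.5] F [-7.9  2.6 -3. ] th meas 0.364 r 39.0 Ftan 6.3 Frad -5.6 grip 0.0148 t 16.075
[[[0, 0, 0], [6.9, 2.0, -3.6], 1], [[0, 0, 0], [6.0, 1.9, -4.9], 1], [[0, 0, 0], [5.0, 1.6, -6.1], 1], [[0, 0, 0], [3.7, 1.5, -7.0], 1], [[0, 0, 0], [2.2, 1.2, -7.6], 1]]
```

Emit:
{"name": "arm_command", "arguments": {
  "moves": [
    [[0,0,0],[6.9,2.0,-3.6],1],
    [[0,0,0],[6.0,1.9,-4.9],1],
    [[0,0,0],[5.0,1.6,-6.1],1],
    [[0,0,0],[3.7,1.5,-7.0],1],
    [[0,0,0],[2.2,1.2,-7.6],1]
  ]
}}

```text
time_s: 16.7
tool_pos: [0.6519, -0.184, 0.1621]
ee_rot: [-2.021, -2.404, 0.003]
force: [-10.6, 1.6, 3.7]
grip_width: 0.0147
finger_force: 30.0
```

```bash
python3 plan.py 7.65 8.65 10
```

```text
clamp xyz [  38.7 -134.2   92.7] F [-10.2   3.3   3.7] th meas 1.374 r 39.4 Ftan 5.6 Frad -9.2 grip 0.0147 t 16.7
[[[0, 0, 0], [0.5, 0.5, -4.0], 1], [[0, 0, 0], [0.2, 0.4, -3.9], 1], [[0, 0, 0], [-0.3, 0.4, -4.0], 1], [[0, 0, 0], [-0.6, 0.3, -4.0], 1], [[0, 0, 0], [-1.0, 0.2, -3.9], 1]]
[[[0, 0, 0], [-1.4, 0.2, -3.7], 1], [[0, 0, 0], [-1.8, 0.1, -3.6], 1], [[0, 0, 0], [-2.1, 0.0, -3.5], 1], [[0, 0, 0], [-2.5, 0.0, -3.1], 1], [[0, 0, 0], [-2.7, -0.1, -3.0], 1]]
```

Emit:
{"name": "arm_command", "arguments": {
  "moves": [
    [[0,0,0],[0.1,0.5,-4.0],1],
    [[0,0,0],[-0.2,0.4,-3.9],1],
    [[0,0,0],[-0.5,0.4,-4.0],1],
    [[0,0,0],[-0.6,0.3,-4.0],1],
    [[0,0,0],[-1.0,0.2,-3.9],1]
  ]
}}

```text
time_s: 17.32
tool_pos: [0.651, -0.1823, 0.1436]
ee_rot: [2.021, 2.403, 0.001]
force: [-5.9, 2.5, 9.4]
grip_width: 0.0151
finger_force: 30.0
```

```bash
python3 plan.py
```

```text
clamp xyz [  38.1 -132.3   74.2] F [-5.4  3.5  9.4] th meas 1.847 r 39.6 Ftan 7.6 Frad -7.8 grip 0.0151 t 17.325
```

The force is starting to rise, so I'll take finer steps.

Emit:
{"name": "arm_command", "arguments": {
  "moves": [
    [[0,0,0],[-0.8,0.1,-1.9],1],
    [[0,0,0],[-0.8,0.1,-1.8],1],
    [[0,0,0],[-0.9,0.1,-1.8],1],
    [[0,0,0],[-0.9,0.1,-1.8],1],
    [[0,0,0],[-1.0,0.0,-1.7],1]
  ]
}}

```text
time_s: 17.95
tool_pos: [0.648, -0.182, 0.1361]
ee_rot: [2.019, 2.401, 0.003]
force: [-4.5, 3.5, 15.7]
grip_width: 0.0153
finger_force: 30.0
```

```bash
python3 plan.py 8.4 8.9 10
```

```text
clamp xyz [  35.2 -131.5   66.7] F [-3.8  4.2 15.7] th meas 2.051 r 39.7 Ftan 12.1 Frad -10.7 grip 0.0153 t 17.95
[[[0, 0, 0], [-1.1, 0.0, -1.7], 1], [[0, 0, 0], [-1.2, 0.0, -1.6], 1], [[0, 0, 0], [-1.2, -0.0, -1.6], 1], [[0, 0, 0], [-1.4, 0.0, -1.5], 1], [[0, 0, 0], [-1.4, -0.1, -1.4], 1]]
[[[0, 0, 0], [-1.5, 0.0, -1.4], 1], [[0, 0, 0], [-1.5, -0.1, -1.3], 1], [[0, 0, 0], [-1.6, -0.1, -1.2], 1], [[0, 0, 0], [-1.7, 0.0, -1.1], 1], [[0, 0, 0], [-1.7, -0.1, -1.0], 1]]
```

Ftan rose from 7.6 to 12.1 N over 0.2 rad, which is the stated stiffness, so the mould is hard against the jaw. One small step for margin, then hold and read.

Emit:
{"name": "arm_command", "arguments": {
  "moves": [
    [[0,0,0],[-0.9,0,-1.4],1],
    [[0,0,0],[0,0,0],1],
    [[0,0,0],[0,0,0],1],
    [[0,0,0],[0,0,0],1],
    [[0,0,0],[0,0,0],1]
  ]
}}

```text
time_s: 18.58
tool_pos: [0.6473, -0.1819, 0.1348]
ee_rot: [2.019, 2.401, 0.004]
force: [-4.1, 4.8, 15.3]
grip_width: 0.0152
finger_force: 30.0
```

```bash
python3 plan.py
```

```text
clamp xyz [  34.5 -131.3   65.4] F [-3.2  5.4 15.3] th meas 2.086 r 39.7 Ftan 11.7 Frad -10.3 grip 0.0152 t 18.575
```

Emit:
{"name": "arm_command", "arguments": {
  "moves": [
    [[0,0,0],[0,0,0],0],
    [[0,0,0],[0,0,0],0],
    [[0,0,0],[0,0,0],0],
    [[0,0,0],[0,0,0],0],
    [[0,0,0],[0,0,0],0]
  ]
}}

```text
time_s: 19.2
tool_pos: [0.6449, -0.1818, 0.1311]
ee_rot: [-2.022, -2.404, 0.0]
force: [0.2, 0.5, -0.1]
grip_width: 0.0631
finger_force: 0.0
```

Emit:
{"name": "arm_command", "arguments": {
  "moves": [
    [[0,0,0],[0,0,0],0],
    [[0,0,0],[0,0,20],0],
    [[0,0,0],[0,0,50],0],
    [[0,0,0],[0,0,60],0],
    [[0,0,0],[-40,0,40],0]
  ]
}}

```text
time_s: 19.82
tool_pos: [0.6068, -0.182, 0.3059]
ee_rot: [2.018, 2.401, 0.004]
force: [0.0, 0.0, 0.3]
grip_width: 0.0921
finger_force: 0.0
```

Emit:
{"name": "arm_command", "arguments": {
  "moves": [
    [[0,0,0],[-55,-20,0],0],
    [[0,0,0],[-55,-20,0],0],
    [[0,0,0],[-55,-25,0],0],
    [[0,0,0],[-55,-25,0],0],
    [[0,0,0],[0,0,0],0]
  ]
}}

```text
time_s: 20.45
tool_pos: [0.3819, -0.2727, 0.3027]
ee_rot: [2.026, 2.4, -0.001]
force: [0.7, 0.4, -0.7]
grip_width: 0.092
finger_force: 0.0
```

```bash
python3 - <<'E'
from h import *
t=shot('top','t3.png');s=shot('side','s3.png');o=telemetry.observe();print(o['tool_pos'],o['force'],o['grip_width'],o['time_s'])
R=lambda im:cv2.resize(im[:,:,::-1],(400,400),interpolation=cv2.INTER_CUBIC)
cv2.imwrite('pics/c3.png',np.hstack([R(t[135:215,260:340]),R(s[150:220,220:290])]))
E
```

```text
[ 0.38494912 -0.27222408  0.30268486] [ 0.51271241 -0.28993164  0.78450527] 0.09184943841216874 20.55
```

View pics/c3.png

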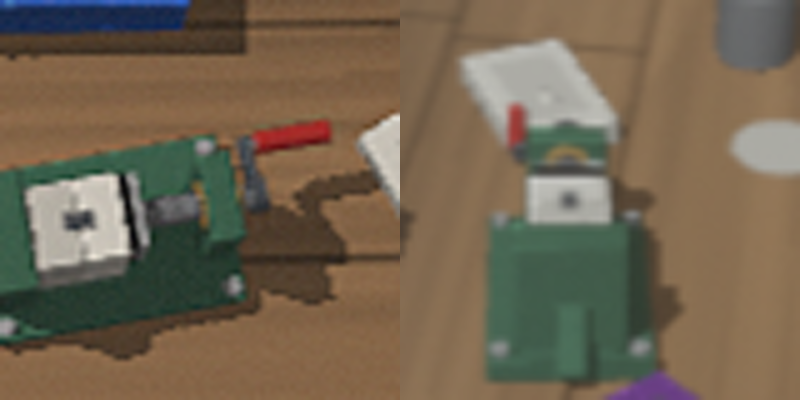

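The mould (80,220) is square against the jaw with its seam shut and the pad pressed on it at (130,215). The handle (290,135) is free and the slab has not moved. I'm handing in.

```bash
python3 -c "
from station import ticket
print(ticket.sign_off())"
```

```text
the job is handed in; nothing more can be done
None
```

I stood the mould in the clamp, wound the crank to about 12 N at the handle (roughly 70 N on the pad), let go and signed off at about 20.6 s of the 72 s limit; the sign-off returned no verdict.

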